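# Dispense one capacitor from the parts carousel

### The arm

A 6-joint arm with a two-finger parallel gripper is mounted at the origin on the work surface. World frame = base frame: x ahead of the robot, y to its left, z up, the work surface at z = 0. Lengths are in m, angles in rad, forces in N, time in s.
With the tool pointing down it reaches from about 0.325 to 0.9 m from the base axis. Payload 6.1 kg.
Tool frame: the origin (TCP) lies at the very end of the fingers, on their centre line; the grasp point (between the pads) lies env.hold_point_z behind it (env.hold_point_z is the distance from the TCP to the grasp point, in m); z points along the fingers, y is the line along which they close (so a half turn about z gives the same grasp; the last joint's range is limited). The gripper opens to 85 mm and grips with 20 to 120 N. Pads are 22 mm wide; open, the fingers measure 114 mm over their backs; the gripper's body (76 mm by 85 mm) begins 54 mm behind the grasp point. The pads swing forward as they close: fully open they stand 13 mm farther back than shut.
Start: joints at [1.194, 0.22, 1.526, -0, 1.395, -0.126], TCP at [0.155, 0.605, 0.231] pointing down, gripper open.
Joint ranges: [-2.98, 2.98], [-0.91, 2.08], [0.09, 2.57], [-1.24, 4.39], [0.2, 2.65], [-2.68, 2.68]. Speed limits (rad/s): [2.57, 2.57, 3.01, 3.14, 3.14, 3.14].

### API

Orientations are given as a rotation vector (axis times angle).
In Python, from rig import status, imaging, env gives the robot as it stands. The module is installed in compiled form; this text tells all that it offers.
- The arm moves only by the tool arm_command, never from a script. Its argument "increments" is a list that holds one entry, the list of rows, each a list of 7 numbers: the closure, from 0 (fully open) to 1 (shut), then the shift along the tool's x, y, z in m, then the turn, a rotation vector about the tool's x, y, z in rad. In form: [[[hand, x, y, z, ax, ay, az], ...]]. A call has 1 to 5 rows; each row shifts and turns the commanded pose from where the row before left it, along the tool's axes as they then stand; what a row does not reach is not made up. A row lasts 1/8 s, in which the tool goes at most 62.5 mm and 10.7 degrees, less where a joint would pass 70% of its speed; a pose out of reach is approached as far as the arm can. A call with a gripper value outside its range is refused whole. The fingers move at their own pace and stop on an object; "force" is the grip in N (left out, the last holds). Time passes only in rows, so rows that do not move let the fingers close. It gives the time, the measured TCP pose, the force, the opening and the grip force at its end, in the units of the state.
- status.read_state(): the state, without advancing time (a new reading comes with each control period).
- imaging.get_image(name): name is "side" or "top"; returns the picture (384x512x3 uint8, red, green, blue); there is no depth.
- imaging.camera_params(name): a dict with "fx", "fy", "cx", "cy" (pixels), "position" and "orientation" of the camera in the world. Camera axes: x right, y up, looking along -z (the intrinsics and any distortion apply to the point x, -y, -z); pixel columns grow to the right and rows downward; lengths in m; the calibration is good to about 2 mm. A picture is of the moment at which its call begins. camera_params takes no time and is no camera call.
- env.hand_in(): hands the job in; it is judged then, once.
The state is a dict: "time": time; "joint_pos": joint angles; "qd": joint speeds; "effort": joint torques, N m; "ee_pos": TCP position; "tool_rot": TCP orientation; "ft_force": force on the tool from outside, world axes, zero at the start; "ft_torque": the same for the moment, N m; "opening": finger opening in m; "gripper_force": force on a finger pad.
Only numpy, scipy, OpenCV 4.12 (cv2) and the standard library are available. Lean on these libraries where they do the work, as an engineer would, in place of code of your own. Each camera call takes 0.05 s, during which the arm holds its last target. There are 200 camera calls.

### The job

Bring the empty blue bin by its white handle block and slide it under the drop notch of the parts carousel, handle outwards, turn the wheel by its black crank knob until the pocket with the blue capacitor sits over the notch, then press the red press bar down to tip that capacitor into the bin, and let it come back up. Do not touch the blue capacitor with the gripper, leave the black and orange capacitors in their pockets and the other things on the bench where they are, and leave the bin standing under the notch.

Things in the scene. Friction and masses are not known exactly. Their poses are not given: they have to be found in the camera images.
- carousel: fixed stand: square aluminium deck 280 x 280 mm, 8 mm thick, top 135 mm above the bench, on four blue corner legs (18 mm square, 128 mm from the centre in x and in y) with low blue rails along its +x and -x sides; its -y side is open below for the bin and only a thin apron (54 mm to +x of the notch, its foot 66 mm above the bench) hangs under the deck. Origin at bench level under the wheel's axis. Its place and yaw vary
- drop (a point): centre of the drop notch, on the deck's top surface, 87 mm from the wheel's axis towards the stand's -y. The notch is 74 mm wide in the stand's x and runs from 45 mm to 140 mm out from the axis, open at the deck's -y edge. A pocket sits over the notch when its centre is above this point
- wheel: white and grey dosing wheel, 280 mm across, underside 3 mm and top 41 mm above the deck (top 176 mm above the bench). Turns either way without stops about its vertical axis with slight friction (under 0.2 N m) and stays where it is left. Origin on the axis at its underside. Four pockets, centred 87 mm from the axis, at its own +x, +y, -x and -y; the -y one is empty
- pocket_a (a point): centre of the wheel's +x pocket at the wheel's underside. Pockets are 50 mm wide, 72 mm long radially, 38 mm deep, open above and below: capacitors lie loosely on the deck and are swept along. The blue capacitor is in this pocket or in the opposite one (pocket_c), the black one in the other of the two, the orange one in the +y pocket
- pocket_c (a point): centre of the wheel's -x pocket at the wheel's underside
- crank (a point): the wheel's crank knob: upright black cylinder 26 mm in diameter standing 54 mm above the wheel's top (176 to 230 mm above the bench), fixed to the wheel 92 mm from its axis, half-way between the +x and -y pockets. The point is on its axis, 17 mm below its top
- plate (a joint): yellow tipping plate closing the drop notch, flush with the deck at 0 rad; it tips down to 1.05 rad about a radial hinge 36 mm to the stand's -x side of the notch's centre (its +x edge goes down), and a spring returns it to 0 when released. From about 0.8 rad a capacitor on it rolls off and drops
- paddle (a point): top of the red press bar fixed to the tipping plate by a post: a round bar 20 mm thick, 48 mm long along the stand's y, outside the wheel's rim; the point is at mid-length, 167 mm from the axis towards the stand's -y, 19 mm to the stand's +x of the notch's centre, 188 mm above the bench at rest. Pressed down (4 to 10 N) 60 mm it tips the plate to 0.9 rad (stop at 69 mm), moving 14 mm to +x
- bin: empty blue open bin, 240 x 140 mm, 60 mm high, walls and floor 5 mm, about 0.3 kg. Origin under its centre, x along its length, handle block at the -x end. Docked well when its length lies along the stand's y, handle to the stand's -y, centre 150 mm from the wheel's axis: the notch is then over its far part and the handle clears the wheel and bar
- bin_grip (a point): grip point on the bin's white handle block, an upright block 30 x 30 mm inside the bin's -x end, its axis 105 mm from the bin's centre, its top 120 mm above the bench (60 mm above the rim). The point is on the block's axis, 100 mm above the bench
- cap_blue: Blue-sleeved capacitor, a cylinder 38 mm in diameter and 62 mm long (66 mm over the two short metal terminals at one end), about 0.1 kg, lying in a wheel pocket with its axis pointing along the wheel's radius. Origin on its axis, 33 mm from the plain end; x along its axis. Its z axis may point anywhere as it rolls
- cap_black: Black capacitor, a cylinder 38 mm in diameter and 62 mm long (66 mm over the two short metal terminals at one end), about 0.1 kg, lying in a wheel pocket with its axis pointing along the wheel's radius. Origin on its axis, 33 mm from the plain end; x along its axis. Its z axis may point anywhere as it rolls
- cap_orange: Orange capacitor, a cylinder 38 mm in diameter and 62 mm long (66 mm over the two short metal terminals at one end), about 0.1 kg, lying in a wheel pocket with its axis pointing along the wheel's radius. Origin on its axis, 33 mm from the plain end; x along its axis. Its z axis may point anywhere as it rolls
- carton: bystander: small cardboard carton 90 x 80 x 90 mm; origin under its centre
- spray: bystander: spray can 60 mm in diameter, 170 mm tall; origin under its centre
- meter: bystander: yellow multimeter 160 x 80 x 43 mm lying flat; origin under its centre
- driver: bystander: screwdriver 180 mm long lying on the bench
- relay_box: bystander: pale box 110 x 70 x 50 mm; origin under its centre
- board: bystander: green circuit board 130 x 90 mm, 36 mm high with its parts; origin under its centre
There are look-alikes about, which are no part of the job. Of the things that look like the cap_blue, the middle-sized one is meant.

How it is judged:
By the outcome, as a careful person would: the job done as asked, in the order asked, and still so for the second after the job is handed in, with the robot touching nothing.
It also fails if it takes over 72 s, if anything falls off the work surface, if the arm or the gripper's body presses on something with over 40 N, if the wrist force passes 120 N, or if a joint passes its speed limit or range.

## Working session

There is one attempt and no reset: what is moved stays moved. The work goes in short steps, Python scripts to look and compute and a tool call to move; the robot and the scene stay as the last step left them, time stands still between calls to the robot, and variables do not carry over. Pictures are saved under pics/ and viewed, at most 12 in all, crops included, and the job is handed in when it is done.

Besides the shell and the picture viewer there is one more tool, called after "Request:" in YAML: its name, and indented under it one key for each argument. arm_command: Moves the arm, as the interface text tells. Its arguments: {"type":"object","properties":{"increments":{"type":"array"},"force":{"type":"number"}},"required":["increments"]}

```bash
mkdir -p pics
python3 - <<'E'
from rig import status, imaging, env
import cv2,json
for n in("top","side"):
    im=imaging.get_image(n); cv2.imwrite(f"pics/{n}0.png",im[:,:,::-1]); print(n,imaging.camera_params(n))
s=status.read_state(); print(s, env.hold_point_z)
E
```

```text
top {'fx': 408.60127133492904, 'fy': 408.60127133492904, 'cx': 261.78225660667175, 'cy': 193.59357209648056, 'position': array([0.33916648, 0.06567621, 1.34967494]), 'orientation': array([ 0.10355176, -0.12267499, -1.54738597])}
side {'fx': 380.87149567459664, 'fy': 380.87149567459664, 'cx': 258.74474980896076, 'cy': 190.41469871450593, 'position': array([ 0.12274058, -0.86346374,  0.84930367]), 'orientation': array([ 0.95698459, -0.17610293, -0.37712272])}
{'time': 0.1, 'joint_pos': array([ 1.19391213e+00,  2.21136993e-01,  1.52752716e+00, -3.43410663e-06,
        1.39469565e+00, -1.26119466e-01]), 'qd': array([ 0.00034184, -0.00191002, -0.00267007, -0.0003977 , -0.00173239,
       -0.00189558]), 'effort': array([ 3.20673635e-04, -4.98241174e+01, -3.90551591e+01, -1.46195684e-04,
        5.58245229e-03,  1.10542965e-05]), 'ee_pos': array([0.1549009 , 0.60492658, 0.23029888]), 'tool_rot': array([-3.92813385e-01, -3.11649682e+00,  2.68944279e-03]), 'ft_force': array([ 0.20958965, -0.22946736, -0.3019995 ]), 'ft_torque': array([-0.03731696,  0.04598993, -0.0356119 ]), 'gripper_force': 0.0, 'opening': 0.085294386425279} 0.0187
```

View pics/top0.png

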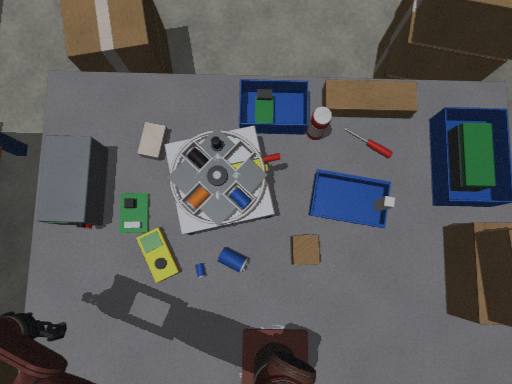

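View pics/side0.png

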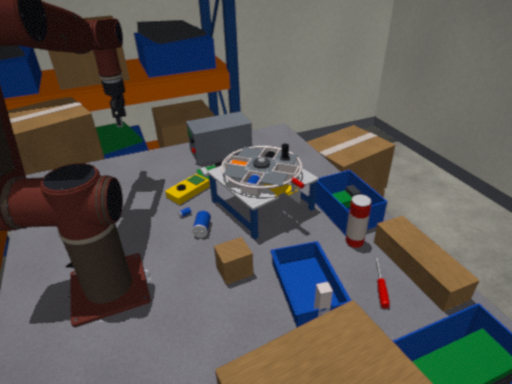

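The top view shows the carousel hub at about (217,175), the crank at (217,143) and the red bar at (272,157). Blue cap is at (240,197), and the empty pocket is over the yellow plate at (243,158). The bin is at about (350,199) with its handle at (389,202) towards -y.

```bash
cat > h.py <<'E'
import numpy as np,cv2
from scipy.spatial.transform import Rotation as R
from rig import status, imaging, env
def cam(n):
    p=imaging.camera_params(n); return p,R.from_rotvec(p["orientation"]).as_matrix()
def plane(n,u,v,z):
    p,M=cam(n); d=M@np.array([(u-p["cx"])/p["fx"],-(v-p["cy"])/p["fy"],-1]); o=p["position"]
    return (o+d*(z-o[2])/d[2])
def proj(n,X):
    p,M=cam(n); c=M.T@(np.array(X)-p["position"]); return p["cx"]-p["fx"]*c[0]/c[2], p["cy"]+p["fy"]*c[1]/c[2]
def blobs(im,lo,hi,amin=15,roi=None):
    h=cv2.cvtColor(im,cv2.COLOR_RGB2HSV); m=cv2.inRange(h,np.array(lo),np.array(hi))
    if roi: k=np.zeros_like(m); x0,y0,x1,y1=roi; k[y0:y1,x0:x1]=1; m=m*k
    n,l,s,c=cv2.connectedComponentsWithStats(m)
    return [(s[i,4],c[i].round(1),cv2.minAreaRect(np.argwhere(l==i)[:,::-1].astype(np.float32))) for i in range(1,n) if s[i,4]>=amin]
E
python3 - <<'E'
from h import *
im=imaging.get_image("top"); sd=imaging.get_image("side")
cv2.imwrite("pics/top1.png",cv2.resize(im[115:240,160:400,::-1],None,fx=3.3,fy=3.3,interpolation=cv2.INTER_CUBIC))
print("base",proj("top",(0,0,0)))
for nm,lo,hi,roi in [("red",(0,150,80),(8,255,255),(255,140,290,175)),("white",(0,0,170),(180,40,255),(375,185,405,220)),("bin",(105,120,40),(125,255,255),(300,160,400,235)),("yel",(22,120,100),(34,255,255),(220,130,290,190)),("capblue",(105,120,40),(125,255,255),(220,180,260,215)),("black",(0,0,0),(180,255,35),(205,130,230,155)),("blackcap",(0,0,0),(180,255,45),(182,140,212,172)),("or",(5,120,100),(20,255,255),(180,180,215,215))]:
    print(nm,blobs(im,lo,hi,10,roi))
for nm,lo,hi,roi in [("red",(0,150,80),(8,255,255),(285,170,310,195)),("white",(0,0,170),(180,40,255),(310,275,340,315)),("black",(0,0,0),(180,255,40),(275,135,295,165))]:
    print("side",nm,blobs(sd,lo,hi,10,roi))
E
```

```text
base (np.float64(274.68327544774473), np.float64(362.14521723374895))
red [(np.int32(92), array([271.4, 157.5]), ((271.48822021484375, 157.4470672607422), (5.857122898101807, 15.727459907531738), 77.47119140625))]
white [(np.int32(71), array([389.3, 201.1]), ((389.3918762207031, 201.14865112304688), (8.055550575256348, 8.713146209716797), 9.462322235107422))]
bin [(np.int32(3410), array([348.3, 197.9]), ((350.1443176269531, 198.16281127929688), (77.13774108886719, 47.09819412231445), 9.7824068069458))]
yel [(np.int32(35), array([257.5, 162.6]), ((258.5000305175781, 162.50001525878906), (11.31370735168457, 4.242640495300293), 45.0)), (np.int32(26), array([235.7, 165. ]), ((236.00001525878906, 164.0), (4.242640495300293, 7.071067810058594), 45.0)), (np.int32(17), array([265.9, 167.2]), ((266.0, 167.0), (6.0, 2.0), 90.0))]
capblue [(np.int32(235), array([239.8, 197.8]), ((239.75001525878906, 197.75), (19.091880798339844, 11.31370735168457), 45.0))]
black [(np.int32(44), array([217.3, 145.1]), ((217.300048828125, 145.1000213623047), (5.81377649307251, 8.497057914733887), 63.43495178222656))]
blackcap [(np.int32(191), array([197.2, 157.3]), ((197.0, 157.50001525878906), (17.677669525146484, 12.020814895629883), 45.0))]
or [(np.int32(236), array([198. , 196.8]), ((198.00003051757812, 197.00001525878906), (11.31370735168457, 19.798988342285156), 45.0))]
side red [(np.int32(68), array([297.3, 182.4]), ((297.3846130371094, 182.42306518554688), (12.75810432434082, 5.269651889801025), 33.6900634765625))]
side white [(np.int32(108), array([323.8, 287.4]), ((323.95947265625, 287.2567443847656), (9.370742797851562, 12.987520217895508), 80.53767395019531))]
side black [(np.int32(80), array([284.8, 151.8]), ((285.0, 151.5), (13.0, 6.0), 90.0))]
```

View pics/top1.png

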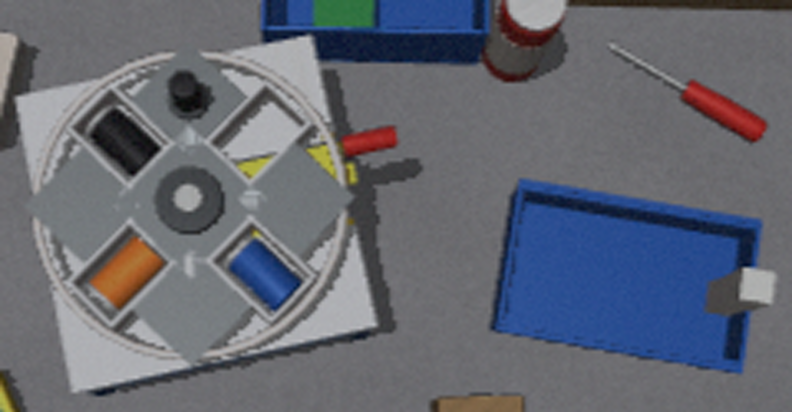

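The crop shows the deck corners, at crop pixels (17,98), (313,37), (377,325) and (73,391). The bin rim corners are (518,181), (761,219), (742,372) and (492,330), and the crank top is about (184,80).

Run:
```python
from h import *
C=lambda x,y,z: plane("top",160+x/3.3,115+y/3.3,z)
f=np.array
def rect(ps,z):
    P=f([C(x,y,z)[:2] for x,y in ps]); print(P.round(3).tolist(), [round(float(np.linalg.norm(P[i]-P[i-1])),3) for i in range(4)]); c=P.mean(0); return P,c
P,c=rect([(17,98),(313,37),(377,325),(73,391)],.135); d=(P[1]-P[0])+(P[2]-P[3]); a=np.arctan2(d[1],d[0]); print("deck c",c,"-y dir deg",np.degrees(a))
n=f([np.cos(a),np.sin(a)]); sx=f([-n[1],n[0]])  # stand -y ; stand +x = rot of -y by +90
print("yaw",np.degrees(a)+90)
B,bc=rect([(518,181),(761,219),(742,372),(492,330)],.06); e=(B[0]-B[1])+(B[3]-B[2]); ba=np.arctan2(e[1],e[0]); print("bin c",bc,"x dir",np.degrees(ba)); 
bx=f([np.cos(ba),np.sin(ba)]); print("grip pred",bc-.105*bx)
print("grip top",plane("top",389.3,201.1,.12),"side",plane("side",323.8,282.5,.12))
print("crank top", C(184,80,.23), C(188,97,.213),"r",np.linalg.norm(C(184,80,.23)[:2]-c))
print("paddle",plane("top",271.4,157.5,.183),plane("side",297.3,182.4,.183),"pred",c+.167*n+.019*sx)
for k,(u,v) in dict(blue=(239.8,197.8),black=(197.2,157.3),orange=(198,196.8)).items():
    q=plane("top",u,v,.165)[:2]-c; print(k,np.linalg.norm(q),np.degrees(np.arctan2(q[1],q[0])))
q=C(184,80,.23)[:2]-c; print("crank ang",np.degrees(np.arctan2(q[1],q[0])))
print("dock grip",c+.255*n,"drop",c+.087*n)
s=status.read_state(); print(R.from_rotvec(s["tool_rot"]).as_matrix().round(3))
```

```text
[[0.66, 0.35], [0.725, 0.078], [0.457, 0.014], [0.392, 0.286]] [0.276, 0.28, 0.276, 0.279]
deck c [0.55849023 0.18190444] -y dir deg -76.56797173357445
yaw 13.432028266425547
[[0.608, -0.125], [0.576, -0.362], [0.426, -0.34], [0.462, -0.1]] [0.149, 0.24, 0.151, 0.243]
bin c [ 0.51783333 -0.23147768] x dir 81.90733412866432
grip pred [ 0.50305201 -0.33543206]
grip top [ 0.50341508 -0.33647388  0.12      ] side [ 0.51182084 -0.32308321  0.12      ]
crank top [0.65420617 0.18633604 0.23      ] [0.64391289 0.18417049 0.213     ] r 0.09581847300316382
paddle [0.61624335 0.02702473 0.183     ] [0.61549442 0.02117265 0.183     ] pred [0.61576322 0.02388607]
blue 0.08892051576424986 -133.01483812693454
black 0.08638588477557191 48.14221318586481
orange 0.08300901827717619 136.6021286063633
crank ang 2.650873474039508
dock grip [ 0.6177246  -0.06612034] drop [0.57869961 0.09728422]
[[-0.969  0.248 -0.   ]
 [ 0.248  0.969 -0.001]
 [ 0.    -0.001 -1.   ]]
```

Request:
arm_command:
  increments:
    - [[0,0,0,-0.015,0,0,0.18],[0,0,0,-0.015,0,0,0.18],[0,0,0,-0.015,0,0,0.18],[0,0,0,-0.015,0,0,0.18],[0,0,0,-0.015,0,0,0.18]]
  force: 60

```text
time: 0.82
ee_pos: [0.1551, 0.6053, 0.3065]
tool_rot: [1.717, 2.631, -0.001]
ft_force: [0.6, -0.0, -0.1]
opening: 0.0854
gripper_force: 0.0
```

Request:
arm_command:
  increments:
    - [[0,0,0,-0.015,0,0,0.18],[0,0,0,-0.015,0,0,0.18],[0,0,0,-0.015,0,0,0.2],[0,0,0,0,0,0,0],[0,0,0,0,0,0,0]]

```text
time: 1.45
ee_pos: [0.155, 0.6052, 0.3504]
tool_rot: [2.354, 2.079, -0.002]
ft_force: [-0.4, 0.1, -0.1]
opening: 0.0853
gripper_force: 0.0
```

```bash
cat >> h.py <<'E'
def go(x,y,z,ty_deg=None):
    """print the shift in tool axes (and turn about tool z) from the measured pose to the target"""
    s=status.read_state(); M=R.from_rotvec(s["tool_rot"]).as_matrix(); t=M.T@(np.array([x,y,z])-s["ee_pos"])
    ty=np.degrees(np.arctan2(M[1,1],M[0,1]))
    print("t",round(s["time"],2),"ee",s["ee_pos"].round(4),"tool shift",t.round(4),"ty",ty.round(2),"az",None if ty_deg is None else round(float(np.radians(ty-ty_deg)),4),"tilt",M[:2,2].round(4),"F",s["ft_force"].round(1),"open",round(float(s["opening"]),4),"j",s["joint_pos"].round(2))
E
python3 - <<'E'
from h import *
go(.503,-.336,.2,-8.1)
C=lambda x,y,z: plane("top",160+x/3.3,115+y/3.3,z).round(3)
print("spray base",C(508,72,0),C(534,5,.17), "side base", plane("side",357,242,0).round(3))
E
```

```text
t 1.45 ee [0.155  0.6052 0.3504] tool shift [-0.8908  0.4617  0.1512] ty -7.1 az 0.0175 tilt [-0.0004 -0.0011] F [-0.4  0.1 -0.1] open 0.0853 j [1.19 0.17 1.36 0.   1.61 1.32]
spray base [ 0.735 -0.123  0.   ] [ 0.749 -0.123  0.17 ] side base [ 0.763 -0.129  0.   ]
```

Request:
arm_command:
  increments:
    - [[0,-0.04,0.046,0,0,0,0.018],[0,-0.04,0.046,0,0,0,0],[0,-0.04,0.046,0,0,0,0],[0,-0.04,0.046,0,0,0,0],[0,-0.04,0.046,0,0,0,0]]

```text
time: 2.08
ee_pos: [0.3551, 0.3731, 0.3502]
tool_rot: [-2.374, -2.058, 0.002]
ft_force: [0.9, -0.3, -0.9]
opening: 0.0852
gripper_force: 0.0
```

Request:
arm_command:
  increments:
    - [[0,-0.04,0.046,0,0,0,0],[0,-0.04,0.046,0,0,0,0],[0,-0.04,0.046,0,0,0,0],[0,-0.04,0.046,0,0,0,0],[0,-0.05,0.03,0,0,0,0]]

```text
time: 2.7
ee_pos: [0.5367, 0.1343, 0.3497]
tool_rot: [-2.373, -2.057, 0.002]
ft_force: [0.7, -0.2, -1.0]
opening: 0.0853
gripper_force: 0.0
```

Request:
arm_command:
  increments:
    - [[0,-0.05,0,0,0,0,0],[0,-0.05,0,0,0,0,0],[0,-0.05,0,0,0,0,0],[0,-0.05,0,0,0,0,0],[0,-0.05,0,0,0,0,0]]

```text
time: 3.32
ee_pos: [0.4987, -0.1126, 0.3502]
tool_rot: [-2.373, -2.057, 0.001]
ft_force: [0.4, -0.1, 0.1]
opening: 0.0856
gripper_force: 0.0
```

Request:
arm_command:
  increments:
    - [[0,-0.05,0,0.03,0,0,0],[0,-0.05,0,0.03,0,0,0],[0,-0.04,0,0.03,0,0,0],[0,0,0,0.03,0,0,0],[0,0,0,0,0,0,0]]

```text
time: 3.95
ee_pos: [0.477, -0.2488, 0.2275]
tool_rot: [-2.371, -2.05, 0.002]
ft_force: [-0.5, 0.9, -0.4]
opening: 0.0851
gripper_force: 0.0
```

Run:
```python
from h import *
go(.503,-.336,.082,-8.1)
C=lambda x,y,z: plane("top",160+x/3.3,115+y/3.3,z).round(3)
c=np.array([.5585,.182]);n=np.array([.232,-.973]);sx=np.array([.973,.232])
for nm,p in dict(tip=C(610,45,.005),m=C(683,88,.01),hend=C(765,128,.02),hend2=C(748,140,.01),carton=plane("top",305,236,.09),carton2=plane("top",293,236,.09),carton3=plane("top",319,236,.09),spray=np.array([.745,-.123])).items(): print(nm,p,"l,d",((p[:2]-c)@sx).round(3),((p[:2]-c)@n).round(3))
```

```text
t 3.95 ee [ 0.477  -0.2488  0.2275] tool shift [-0.0831  0.0392  0.1449] ty -8.28 az -0.0032 tilt [-0.006   0.0045] F [-0.5  0.9 -0.4] open 0.0851 j [-0.63  0.02  1.75  0.    1.38 -0.48]
tip [ 0.765 -0.228  0.005] l,d 0.106 0.447
m [ 0.72  -0.302  0.01 ] l,d 0.045 0.508
hend [ 0.677 -0.382  0.02 ] l,d -0.016 0.576
hend2 [ 0.666 -0.367  0.01 ] l,d -0.023 0.559
carton [ 0.39371279 -0.0833225   0.09      ] l,d -0.222 0.22
carton2 [ 0.39297323 -0.04640386  0.09      ] l,d -0.214 0.184
carton3 [ 0.39457635 -0.12643154  0.09      ] l,d -0.231 0.262
spray [ 0.745 -0.123] l,d 0.111 0.34
```

Request:
arm_command:
  increments:
    - [[0,-0.042,0.02,0,0.0,0,0],[0,-0.041,0.019,0.0,0,0,0],[0,0,0,0.04,0,0,0],[0,0,0,0.035,0,0,0],[0,0,0,0,0,0,0]]

```text
time: 4.58
ee_pos: [0.5046, -0.3357, 0.154]
tool_rot: [-2.371, -2.053, 0.001]
ft_force: [-1.0, 0.2, -0.3]
opening: 0.0854
gripper_force: 0.0
```

Run:
```python
from h import *
go(.503,-.336,.082,-8.1)
im=imaging.get_image("side"); cv2.imwrite("pics/s2.png",cv2.resize(im[170:384,200:450,::-1],None,fx=2.6,fy=2.6))
```

```text
t 4.58 ee [ 0.5046 -0.3357  0.154 ] tool shift [-0.0007 -0.0012  0.072 ] ty -8.22 az -0.0021 tilt [-0.0042  0.0038] F [-1.   0.2 -0.3] open 0.0854 j [-0.72  0.24  1.65  0.    1.26 -0.57]
```

View pics/s2.png

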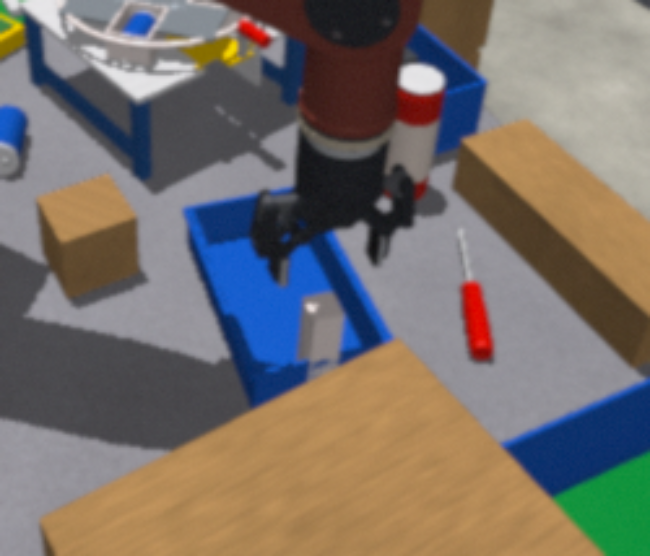

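The fingers are above the white block and straddle it, with tips at crop (280,280) and (378,260) and the block top at (322,300). I'll descend and close.

Request:
arm_command:
  increments:
    - [[0,0,0,0.025,0,0,0],[0,0,-0.001,0.025,0,0,0],[0,0,0,0.02,0,0,0],[0.3,0,0,0.002,0,0,0],[0.6,0,0,0,0,0,0]]

```text
time: 5.25
ee_pos: [0.5055, -0.3378, 0.0856]
tool_rot: [2.376, 2.053, 0.0]
ft_force: [-0.0, -0.1, 0.3]
opening: 0.0515
gripper_force: 0.0
```

Request:
arm_command:
  increments:
    - [[1,0,0,0,0,0,0],[1,0,0,0,0,0,0],[1,0,0,0,0,0,0],[1,0,0,0,0,0,0],[1,0,0,0,0,0,0]]

```text
time: 5.88
ee_pos: [0.5056, -0.3382, 0.0859]
tool_rot: [2.375, 2.053, 0.0]
ft_force: [-0.4, -0.7, 5.6]
opening: 0.0291
gripper_force: 61.4
```

Run:
```python
from h import *
c=np.array([.5585,.182]);n=np.array([.232,-.973]);sx=np.array([.973,.232])
for l,d in[(-.11,.435),(-.04,.38),(-.03,.3),(0,.255)]: p=c+l*sx+d*n; print(p.round(3)); go(p[0],p[1],.083,13.4)
```

```text
[ 0.552 -0.267]
t 5.88 ee [ 0.5056 -0.3382  0.0859] tool shift [0.0775 0.0359 0.0028] ty -8.33 az -0.3793 tilt [ 0.0019 -0.0018] F [-0.4 -0.7  5.6] open 0.0291 j [-0.72  0.32  1.69 -0.    1.13 -0.57]
[ 0.608 -0.197]
t 5.88 ee [ 0.5056 -0.3382  0.0859] tool shift [0.1545 0.0806 0.0028] ty -8.33 az -0.3793 tilt [ 0.0019 -0.0018] F [-0.4 -0.7  5.6] open 0.0291 j [-0.72  0.32  1.69 -0.    1.13 -0.57]
[ 0.599 -0.117]
t 5.88 ee [ 0.5056 -0.3382  0.0859] tool shift [0.2325 0.0602 0.0026] ty -8.33 az -0.3793 tilt [ 0.0019 -0.0018] F [-0.4 -0.7  5.6] open 0.0291 j [-0.72  0.32  1.69 -0.    1.13 -0.57]
[ 0.618 -0.066]
t 5.88 ee [ 0.5056 -0.3382  0.0859] tool shift [0.2855 0.0714 0.0026] ty -8.33 az -0.3793 tilt [ 0.0019 -0.0018] F [-0.4 -0.7  5.6] open 0.0291 j [-0.72  0.32  1.69 -0.    1.13 -0.57]
```

Request:
arm_command:
  increments:
    - [[1,0.015,0.007,-0.001,0,0,0],[1,0.016,0.007,0,0,0,0],[1,0.016,0.007,0,0,0,0],[1,0.016,0.007,0,0,0,0],[1,0.015,0.008,0,0,0,0]]

```text
time: 6.5
ee_pos: [0.5526, -0.2646, 0.0859]
tool_rot: [2.376, 2.054, -0.0]
ft_force: [-3.5, -3.9, 6.2]
opening: 0.0292
gripper_force: 61.4
```

Request:
arm_command:
  increments:
    - [[1,0.015,0.009,0,0,0,-0.075],[1,0.0155,0.0085,0,0,0,-0.075],[1,0.016,0.008,0,0,0,-0.075],[1,0.017,0.007,0,0,0,-0.075],[1,0.017,0.006,0,0,0,-0.075]]

```text
time: 7.12
ee_pos: [0.5907, -0.1846, 0.0859]
tool_rot: [1.948, 2.462, 0.001]
ft_force: [0.7, -3.5, 3.1]
opening: 0.0291
gripper_force: 61.2
```

Run:
```python
from h import *
c=np.array([.5585,.182]);n=np.array([.232,-.973]);sx=np.array([.973,.232])
for l,d in[(-.04,.38),(-.03,.3),(0,.255)]: p=c+l*sx+d*n; go(p[0],p[1],.085,13.4)
im=imaging.get_image("top"); cv2.imwrite("pics/t3.png",cv2.resize(im[90:250,160:420,::-1],None,fx=3,fy=3,interpolation=cv2.INTER_CUBIC))
```

```text
t 7.12 ee [ 0.5907 -0.1846  0.0859] tool shift [-0.016   0.0137  0.0009] ty 13.3 az -0.0017 tilt [ 0.002  -0.0006] F [ 0.7 -3.5  3.1] open 0.0291 j [-0.43  0.34  1.66  0.    1.13 -0.66]
t 7.12 ee [ 0.5907 -0.1846  0.0859] tool shift [0.064  0.0235 0.0009] ty 13.3 az -0.0017 tilt [ 0.002  -0.0006] F [ 0.7 -3.5  3.1] open 0.0291 j [-0.43  0.34  1.66  0.    1.13 -0.66]
t 7.12 ee [ 0.5907 -0.1846  0.0859] tool shift [0.1091 0.0535 0.0009] ty 13.3 az -0.0017 tilt [ 0.002  -0.0006] F [ 0.7 -3.5  3.1] open 0.0291 j [-0.43  0.34  1.66  0.    1.13 -0.66]
```

View pics/t3.png

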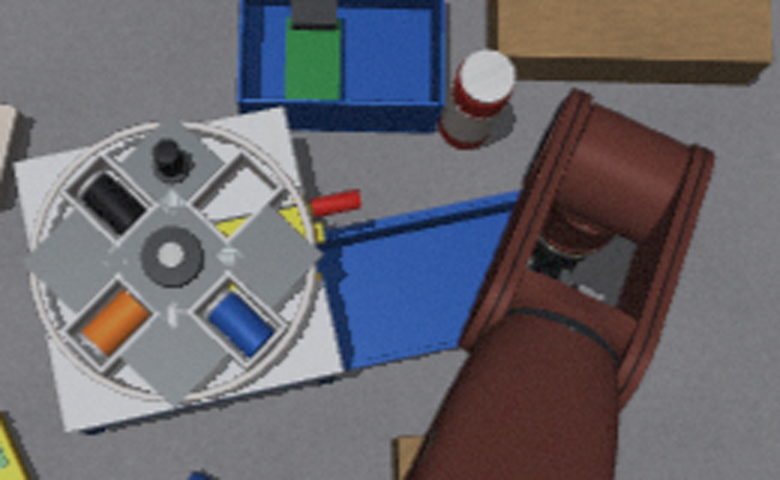

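Bin is aligned with the stand and its far end is at the deck edge, but about 54 mm to -x. I'll shift it sideways before sliding in.

Request:
arm_command:
  increments:
    - [[1,0,0.012,0,0,0,0],[1,0,0.012,0,0,0,0],[1,0.015,0.001,0,0,0,0],[1,0.018,0,0,0,0,0],[1,0.018,0,0,0,0,0]]

```text
time: 7.8
ee_pos: [0.6026, -0.1298, 0.0859]
tool_rot: [1.952, 2.459, 0.001]
ft_force: [1.5, -5.2, 5.1]
opening: 0.0291
gripper_force: 61.4
```

Request:
arm_command:
  increments:
    - [[1,0.014,0.004,0,0,0,0],[1,0.014,0.008,0,0,0,0],[1,0.014,0.008,0,0,0,0],[1,0.014,0.008,0,0,0,0],[1,0,0,0,0,0,0]]

```text
time: 8.43
ee_pos: [0.6171, -0.0668, 0.0859]
tool_rot: [-1.952, -2.462, -0.003]
ft_force: [2.1, 1.6, 6.8]
opening: 0.0294
gripper_force: 61.6
```

Run:
```python
from h import *
go(.6177,-.0661,.085,13.4)
```

```text
t 8.43 ee [ 0.6171 -0.0668  0.0859] tool shift [0.0006 0.0008 0.0009] ty 13.19 az -0.0036 tilt [0.0013 0.0017] F [2.1 1.6 6.8] open 0.0294 j [-0.24  0.35  1.66  0.    1.14 -0.47]
```

Request:
arm_command:
  increments:
    - [[0,0,0,0,0,0,0],[0,0,0,0,0,0,0],[0,0,0,0,0,0,0],[0,0,0,0,0,0,0],[0,0,0,0,0,0,0]]

```text
time: 9.05
ee_pos: [0.6164, -0.0696, 0.0852]
tool_rot: [-1.953, -2.461, 0.0]
ft_force: [0.7, 0.2, 0.3]
opening: 0.0854
gripper_force: 0.0
```

Request:
arm_command:
  increments:
    - [[0,0,0,-0.02,0,0,0],[0,0,0,-0.04,0,0,0],[0,0,0,-0.05,0,0,0],[0,0,0,-0.05,0,0,0],[0,0,0,-0.05,0,0,0]]

```text
time: 9.68
ee_pos: [0.6165, -0.0696, 0.299]
tool_rot: [1.951, 2.459, 0.001]
ft_force: [1.0, -0.8, -0.1]
opening: 0.0853
gripper_force: 0.0
```

Request:
arm_command:
  increments:
    - [[0,0,0,-0.01,0,0,0.176],[0,0,0,0,0,0,0.176],[0,0,0,0,0,0,0.176],[0,0,0,0,0,0,0.176],[0,0,0,0,0,0,0.176]]

```text
time: 10.3
ee_pos: [0.6166, -0.0696, 0.3073]
tool_rot: [2.818, 1.386, 0.002]
ft_force: [-0.5, -0.2, 0.3]
opening: 0.0853
gripper_force: 0.0
```

Request:
arm_command:
  increments:
    - [[0,0,0,0,0,0,0.176],[0,0,0,0,0,0,0.176],[0,0,0,0,0,0,0.176],[0,0,0,0,0,0,0.176],[0,0,0,0,0,0,0.176]]

```text
time: 10.92
ee_pos: [0.6166, -0.0696, 0.3072]
tool_rot: [3.141, 0.054, 0.003]
ft_force: [-0.1, 0.3, -0.5]
opening: 0.0856
gripper_force: 0.0
```

Run:
```python
from h import *
go(.6505,.186,.27,-87.5)
im=imaging.get_image("top"); cv2.imwrite("pics/t4.png",cv2.resize(im[90:250,160:420,::-1],None,fx=3,fy=3,interpolation=cv2.INTER_CUBIC))
```

```text
t 10.93 ee [ 0.6166 -0.0696  0.3072] tool shift [ 0.0426 -0.2543  0.0371] ty -88.03 az -0.0092 tilt [ 0.0018 -0.0004] F [-0.1  0.3 -0.5] open 0.0856 j [-0.24  0.17  1.44  0.    1.53  1.3 ]
```

View pics/t4.png

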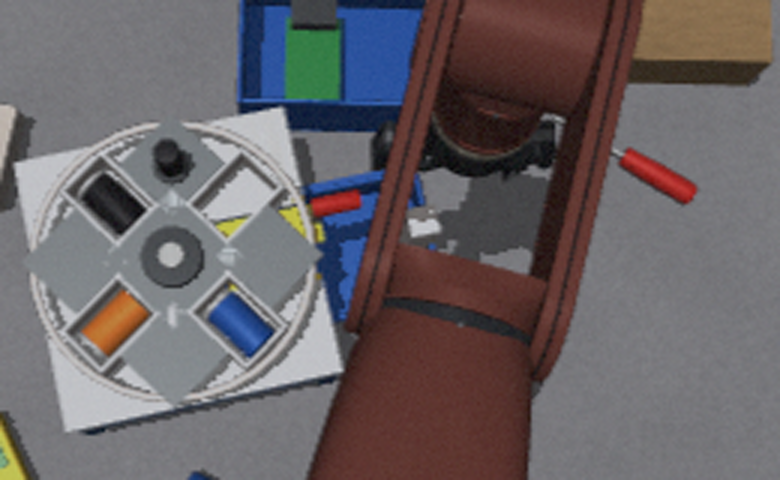

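Request:
arm_command:
  increments:
    - [[0,0.0086,-0.051,0,0,0,0],[0,0.0086,-0.051,0,0,0,0],[0,0.0086,-0.051,0,0,0,0],[0,0.0086,-0.051,0,0,0,0],[0,0.0086,-0.05,0,0,0,0]]

```text
time: 11.6
ee_pos: [0.6494, 0.1877, 0.307]
tool_rot: [-3.141, -0.068, -0.003]
ft_force: [0.8, -0.1, 0.6]
opening: 0.0856
gripper_force: 0.0
```

Request:
arm_command:
  increments:
    - [[0,0,0,0,0,0,0],[0,0,0,0.025,0,0,0],[0,0,0,0.02,0,0,0],[0,0,0,0,0,0,0]]

```text
time: 12.1
ee_pos: [0.648, 0.1849, 0.2579]
tool_rot: [3.14, 0.063, -0.007]
ft_force: [-0.3, 0.4, 0.5]
opening: 0.0852
gripper_force: 0.0
```

Run:
```python
from h import *
print(plane("side",284.8,151.8,.203), plane("side",284.8,145.3,.23))
go(.6505,.186,.2,-87.5)
im=imaging.get_image("side"); cv2.imwrite("pics/s5.png",cv2.resize(im[80:240,190:350,::-1],None,fx=3.6,fy=3.6,interpolation=cv2.INTER_CUBIC))
```

```text
[0.65129236 0.18472368 0.203     ] [0.64955723 0.18241213 0.23      ]
t 12.1 ee [0.648  0.1849 0.2579] tool shift [ 0.0028 -0.001   0.0579] ty -87.7 az -0.0035 tilt [-0.0044 -0.0008] F [-0.3  0.4  0.5] open 0.0852 j [ 0.16  0.33  1.35 -0.    1.47  1.69]
```

View pics/s5.png

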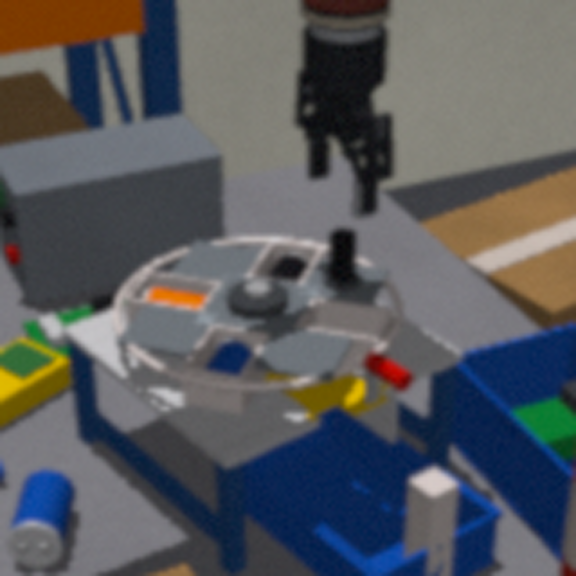

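Fingers straddle the crank knob, which is at (342,255) in the crop, and the bin stands under the notch. I'll descend and grip.

Request:
arm_command:
  increments:
    - [[0,0.002,0,0.025,0,0,0],[0,0,0,0.025,0,0,0],[0,0,0,0.01,0,0,0],[0.5,0,0,0,0,0,0],[1,0,0,0,0,0,0]]
  force: 40

```text
time: 12.78
ee_pos: [0.6521, 0.1861, 0.2021]
tool_rot: [-3.141, -0.063, -0.004]
ft_force: [0.6, -0.4, -0.2]
opening: 0.0515
gripper_force: 0.0
```

Request:
arm_command:
  increments:
    - [[1,0,0,0,0,0,0],[1,0,0,0,0,0,0],[1,0,0,0,0,0,0],[1,0,0,0,0,0,0]]

```text
time: 13.28
ee_pos: [0.6519, 0.1863, 0.2018]
tool_rot: [-3.14, -0.063, -0.004]
ft_force: [-0.9, 0.6, 5.5]
opening: 0.0244
gripper_force: 39.5
```

Run:
```python
from h import *
go(.6505,.186,.197,-87.5)
s=status.read_state(); q=s["ee_pos"][:2]-[.5585,.182]; print(np.linalg.norm(q),np.degrees(np.arctan2(q[1],q[0])))
im=imaging.get_image("top")
for nm,lo,hi,roi in [("capblue",(105,120,40),(125,255,255),(220,180,260,215)),("or",(5,120,100),(20,255,255),(180,180,215,215))]:
    for b in blobs(im,lo,hi,30,roi):
        p=plane("top",*b[1],.165)[:2]-[.5585,.182]; print(nm,b[0],np.linalg.norm(p),np.degrees(np.arctan2(p[1],p[0])))
```

```text
t 13.28 ee [0.6519 0.1863 0.2018] tool shift [-0.0015  0.0003  0.0048] ty -87.68 az -0.0032 tilt [0.0022 0.0005] F [-0.9  0.6  5.5] open 0.0244 j [0.16 0.36 1.41 0.   1.37 1.69]
0.09352955271751398 2.6593843918529854
capblue 107 0.1000403396859921 -129.51813447780177
```

Request:
arm_command:
  increments:
    - [[1,-0.0002,-0.0064,0,0,0,-0.07],[1,-0.0002,-0.0064,0,0,0,-0.07],[1,-0.0002,-0.0064,0,0,0,-0.07],[1,-0.0002,-0.0064,0,0,0,-0.07],[1,-0.0002,-0.0064,0,0,0,-0.07]]

```text
time: 13.95
ee_pos: [0.6456, 0.2173, 0.2018]
tool_rot: [3.081, 0.612, 0.005]
ft_force: [0.9, -0.9, 4.3]
opening: 0.0251
gripper_force: 39.6
```

```bash
cat > w.py <<'E'
from h import *
c=np.array([.5585,.182]); s=status.read_state(); q=s["ee_pos"][:2]-c; a=np.degrees(np.arctan2(q[1],q[0])); ta=np.radians(58.4); t=c+.0925*np.array([np.cos(ta),np.sin(ta)])
print("r",np.linalg.norm(q),"ang",a); go(t[0],t[1],.2018,-31.8)
E
python3 w.py
```

```text
r 0.09394792220743434 ang 22.067078247615353
t 13.95 ee [0.6456 0.2173 0.2018] tool shift [-0.019  -0.0549 -0.0001] ty -67.53 az -0.6236 tilt [0.0029 0.0002] F [ 0.9 -0.9  4.3] open 0.0251 j [ 0.21  0.37  1.4  -0.    1.37  1.39]
```

Low forces and tracking well, so I'll carry on for nine more rows.

Request:
arm_command:
  increments:
    - [[1,-0.0002,-0.0064,0,0,0,-0.07],[1,-0.0002,-0.0064,0,0,0,-0.07],[1,-0.0002,-0.0064,0,0,0,-0.07],[1,-0.0002,-0.0064,0,0,0,-0.07],[1,-0.0002,-0.0064,0,0,0,-0.07]]

```text
time: 14.58
ee_pos: [0.6288, 0.2444, 0.2019]
tool_rot: [2.927, 1.139, 0.006]
ft_force: [1.9, 0.1, 5.9]
opening: 0.0249
gripper_force: 39.6
```

Request:
arm_command:
  increments:
    - [[1,-0.0002,-0.0064,0,0,0,-0.07],[1,-0.0002,-0.0064,0,0,0,-0.07],[1,-0.0002,-0.0064,0,0,0,-0.07],[1,-0.0002,-0.0064,0,0,0,-0.07],[1,0,0,0,0,0,0]]

```text
time: 15.2
ee_pos: [0.6089, 0.2612, 0.2019]
tool_rot: [2.741, 1.535, 0.005]
ft_force: [1.6, 1.8, 5.6]
opening: 0.0247
gripper_force: 39.7
```

```bash
python3 w.py
python3 - <<'E'
from h import *
im=imaging.get_image("top"); cv2.imwrite("pics/t6.png",cv2.resize(im[90:250,150:350,::-1],None,fx=3.7,fy=3.7,interpolation=cv2.INTER_CUBIC))
for b in blobs(im,(105,120,40),(125,255,255),30,(220,150,260,200)):
        p=plane("top",*b[1],.165)[:2]-[.5585,.182]; print(b,np.linalg.norm(p),np.degrees(np.arctan2(p[1],p[0])))
E
```

```text
r 0.09383071480086264 ang 57.52923446863567
t 15.2 ee [0.6089 0.2612 0.2019] tool shift [-0.0013 -0.0014  0.    ] ty -31.5 az 0.0052 tilt [0.0032 0.0011] F [1.6 1.8 5.6] open 0.0247 j [0.29 0.33 1.45 0.   1.36 0.84]
(np.int32(214), array([248.4, 171.7]), ((248.68814086914062, 171.88119506835938), (11.442928314208984, 19.104713439941406), 84.2894058227539)) 0.09009157399590087 -78.7501055629881
```

View pics/t6.png

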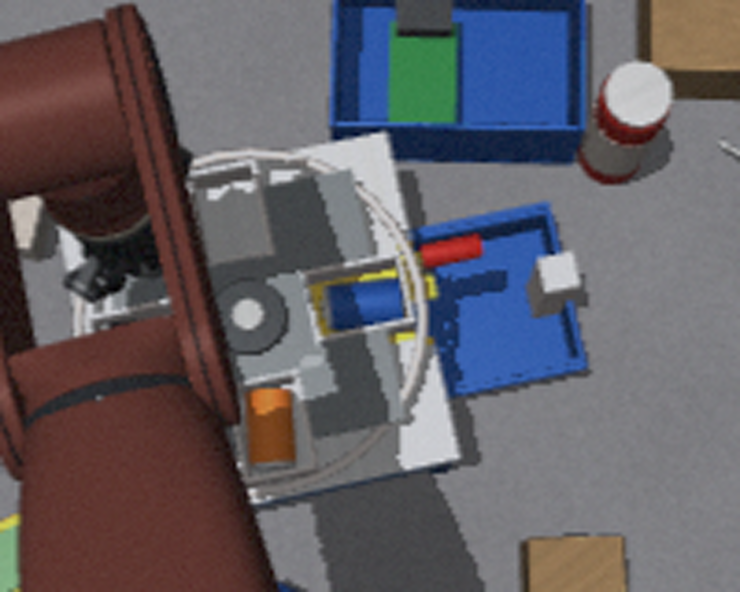

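Pocket with the blue capacitor is over the yellow plate, its edges about 1° short of the stand's direction. I'll make a final nudge, then release and rise.

Request:
arm_command:
  increments:
    - [[1,-0.0003,-0.0018,0,0,0,-0.015],[1,0,0,0,0,0,0],[0,0,0,0,0,0,0],[0,0,0,0,0,0,0],[0,0,0,0,0,0,0]]

```text
time: 15.88
ee_pos: [0.6057, 0.2609, 0.1993]
tool_rot: [-2.73, -1.554, 0.003]
ft_force: [0.4, 0.1, -0.1]
opening: 0.0777
gripper_force: 0.0
```

Request:
arm_command:
  increments:
    - [[0,0,0,0,0,0,0],[0,0,0,-0.02,0,0,0],[0,0,0,-0.04,0,0,0],[0,0,0,-0.04,0,0,0],[0,0,0,0,0,0,0]]

```text
time: 16.5
ee_pos: [0.6085, 0.2619, 0.3075]
tool_rot: [2.728, 1.553, 0.016]
ft_force: [0.0, -0.0, -0.1]
opening: 0.0853
gripper_force: 0.0
```

```bash
python3 w.py
python3 - <<'E'
from h import *
c=np.array([.5585,.182]);n=np.array([.232,-.973]);sx=np.array([.973,.232])
p=c+.175*n+.019*sx; print(p); go(p[0],p[1],.29,-76.6); go(p[0],p[1],.29,13.4)
E
```

```text
r 0.09430786663344944 ang 57.95541905863047
t 16.5 ee [0.6085 0.2619 0.3075] tool shift [-0.0026 -0.0015  0.1057] ty -30.68 az 0.0195 tilt [0.0099 0.0029] F [ 0.  -0.  -0.1] open 0.0853 j [ 0.29  0.27  1.33 -0.    1.53  0.82]
[0.617587 0.016133]
t 16.5 ee [0.6085 0.2619 0.3075] tool shift [-0.2069  0.1331  0.0169] ty -30.68 az 0.8014 tilt [0.0099 0.0029] F [ 0.  -0.  -0.1] open 0.0853 j [ 0.29  0.27  1.33 -0.    1.53  0.82]
t 16.5 ee [0.6085 0.2619 0.3075] tool shift [-0.2069  0.1331  0.0169] ty -30.68 az -0.7694 tilt [0.0099 0.0029] F [ 0.  -0.  -0.1] open 0.0853 j [ 0.29  0.27  1.33 -0.    1.53  0.82]
```

Request:
arm_command:
  increments:
    - [[1,-0.041,0.0266,0,0,0,0],[1,-0.0415,0.0266,0,0,0,0],[1,-0.0415,0.0266,0,0,0,0],[1,-0.0415,0.0266,0,0,0,0],[1,-0.0415,0.0266,0,0,0,0]]

```text
time: 17.12
ee_pos: [0.6147, 0.0138, 0.3004]
tool_rot: [-2.73, -1.555, 0.0]
ft_force: [-0.1, -0.8, 0.2]
opening: -0.0
gripper_force: 0.0
```

Request:
arm_command:
  increments:
    - [[1,0,0,0,0,0,-0.154],[1,0,0,0,0,0,-0.154],[1,0,0,0,0,0,-0.154],[1,0,0,0,0,0,-0.154],[1,0,0,0,0,0,-0.154]]

```text
time: 17.75
ee_pos: [0.6148, 0.0153, 0.3003]
tool_rot: [-1.94, -2.471, 0.0]
ft_force: [0.2, 0.5, -0.3]
opening: -0.0002
gripper_force: 0.0
```

Run:
```python
from h import *
c=np.array([.5585,.182]);n=np.array([.232,-.973]);sx=np.array([.973,.232])
p=c+.174*n+.023*sx; go(p[0],p[1],.195,13.4)
im=imaging.get_image("side"); cv2.imwrite("pics/s7.png",cv2.resize(im[80:260,190:360,::-1],None,fx=3.3,fy=3.3,interpolation=cv2.INTER_CUBIC))
```

```text
t 17.75 ee [0.6148 0.0153 0.3003] tool shift [0.0011 0.0069 0.1053] ty 13.72 az 0.0057 tilt [-0.0005  0.    ] F [ 0.2  0.5 -0.3] open -0.0002 j [-0.1   0.16  1.47 -0.    1.51 -0.34]
```

View pics/s7.png

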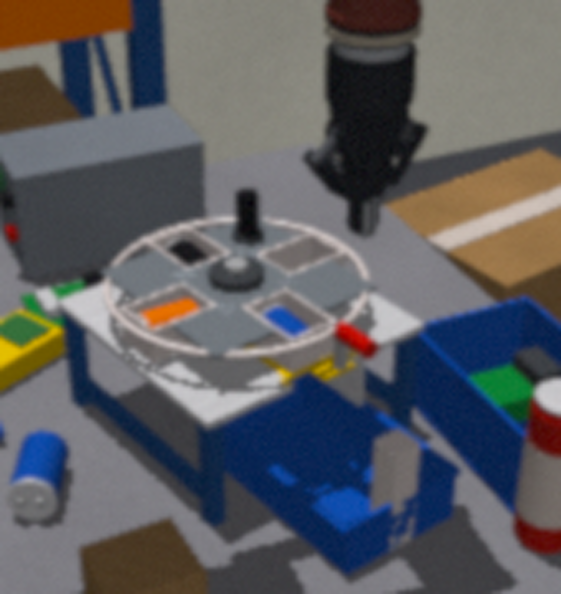

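The closed fingers are above the red bar, which is at (356,340) in the crop; the blue cap sits in the pocket over the plate. Pressing.

Request:
arm_command:
  increments:
    - [[1,0.001,0.003,0.03,0,0,0],[1,0,0.003,0.03,0,0,0],[1,0,0,0.025,0,0,0],[1,0,0,0.015,0,0,0],[1,0,0,0.005,0,0,0]]

```text
time: 18.42
ee_pos: [0.6202, 0.0177, 0.1944]
tool_rot: [-1.947, -2.464, 0.001]
ft_force: [0.2, -0.4, 0.1]
opening: 0.0
gripper_force: 0.0
```

Request:
arm_command:
  increments:
    - [[1,0,0.004,0.007,0,0,0],[1,0,0.003,0.007,0,0,0],[1,0,0.002,0.007,0,0,0],[1,0,0.001,0.007,0,0,0],[1,0,0,0.007,0,0,0]]

```text
time: 19.05
ee_pos: [0.635, 0.0203, 0.1645]
tool_rot: [1.941, 2.459, 0.011]
ft_force: [5.3, 2.0, 6.7]
opening: -0.0
gripper_force: 3.3
```

Run:
```python
from h import *
c=np.array([.5585,.182]);n=np.array([.232,-.973]);sx=np.array([.973,.232])
p=c+.174*n+.031*sx; go(p[0],p[1],.124,13.4)
```

```text
t 19.05 ee [0.635  0.0203 0.1645] tool shift [ 0.0011 -0.0064  0.0405] ty 13.44 az 0.0007 tilt [ 0.0114 -0.0001] F [5.3 2.  6.7] open -0.0 j [-0.09  0.29  1.57  0.    1.27 -0.33]
```

Request:
arm_command:
  increments:
    - [[1,0,-0.003,0.008,0,0,0],[1,0,-0.001,0.008,0,0,0],[1,0,0,0.008,0,0,0],[1,0,0,0.008,0,0,0],[1,0,0,0.004,0,0,0]]

```text
time: 19.68
ee_pos: [0.6295, 0.0191, 0.1268]
tool_rot: [1.943, 2.462, 0.006]
ft_force: [2.1, 0.2, 5.8]
opening: -0.0
gripper_force: 3.3
```

Request:
arm_command:
  increments:
    - [[1,0,0,0.002,0,0,0],[1,0,0,0,0,0,0],[1,0,0,0,0,0,0],[1,0,0,0,0,0,0]]

```text
time: 20.18
ee_pos: [0.6293, 0.019, 0.1251]
tool_rot: [1.943, 2.462, 0.006]
ft_force: [1.5, 0.2, 5.6]
opening: 0.0001
gripper_force: 3.2
```

Run:
```python
from h import *
c=np.array([.5585,.182]);n=np.array([.232,-.973]);sx=np.array([.973,.232])
p=c+.174*n+.031*sx; go(p[0],p[1],.124,13.4)
im=imaging.get_image("side"); cv2.imwrite("pics/s8.png",cv2.resize(im[100:260,190:360,::-1],None,fx=3.5,fy=3.5,interpolation=cv2.INTER_CUBIC))
```

```text
t 20.18 ee [0.6293 0.019  0.1251] tool shift [ 0.0009 -0.      0.0011] ty 13.43 az 0.0004 tilt [ 0.0063 -0.0003] F [1.5 0.2 5.6] open 0.0001 j [-0.1   0.32  1.61  0.    1.2  -0.33]
```

View pics/s8.png

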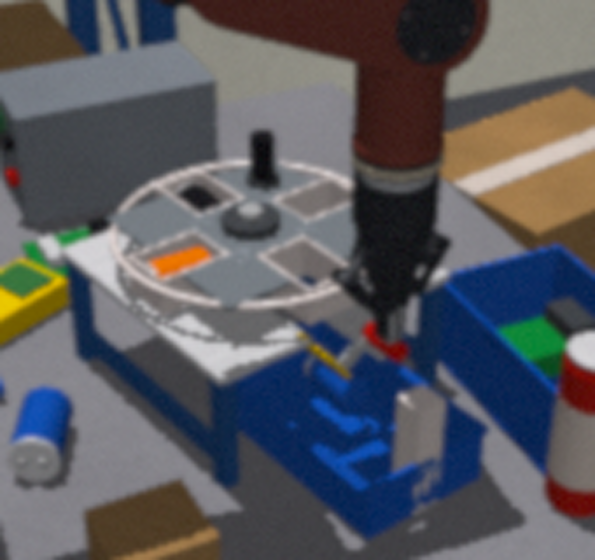

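The plate is tipped and the pocket at (305,262) is empty. I'll let the bar up gently and retreat.

Request:
arm_command:
  increments:
    - [[1,0,0,-0.01,0,0,0],[1,0,0,-0.012,0,0,0],[1,0,0,-0.012,0,0,0],[1,0,-0.004,-0.012,0,0,0],[1,0,-0.004,-0.012,0,0,0]]

```text
time: 20.85
ee_pos: [0.6179, 0.0172, 0.1806]
tool_rot: [-1.946, -2.465, 0.001]
ft_force: [-2.3, -1.4, 2.7]
opening: 0.0001
gripper_force: 1.1
```

Request:
arm_command:
  increments:
    - [[1,0,0,-0.015,0,0,0],[1,0,0,-0.03,0,0,0],[1,0,0,-0.04,0,0,0],[1,0,0,-0.04,0,0,0],[1,0,0,0,0,0,0]]

```text
time: 21.48
ee_pos: [0.621, 0.0173, 0.3106]
tool_rot: [1.942, 2.46, 0.008]
ft_force: [0.9, 0.5, -0.3]
opening: -0.0002
gripper_force: 0.0
```

Request:
arm_command:
  increments:
    - [[1,-0.05,0,0,0,0,0],[1,-0.05,0,0,0,0,0],[1,-0.05,0,0,0,0,0],[1,-0.05,0,0,0,0,0],[1,-0.03,0,0,0,0,0]]

```text
time: 22.1
ee_pos: [0.672, -0.2088, 0.3036]
tool_rot: [-1.947, -2.463, 0.001]
ft_force: [1.3, 0.6, -0.6]
opening: -0.0
gripper_force: 0.0
```

Run:
```python
from h import *
go(.6,0,.3)
im=imaging.get_image("top"); sd=imaging.get_image("side")
a=cv2.resize(im[100:250,160:340,::-1],None,fx=3.2,fy=3.2,interpolation=cv2.INTER_CUBIC)[:480,:400]
b=cv2.resize(sd[120:270,230:355,::-1],None,fx=3.2,fy=3.2,interpolation=cv2.INTER_CUBIC)
cv2.imwrite("pics/f9.png",np.hstack([a,b]))
print(blobs(im,(0,150,80),(8,255,255),10,(255,140,290,175)))
```

```text
t 22.1 ee [ 0.672  -0.2088  0.3036] tool shift [ 0.2198 -0.0219  0.0038] ty 13.34 az None tilt [-0.0015  0.0007] F [ 1.3  0.6 -0.6] open -0.0 j [-0.41  0.38  1.2   0.    1.57 -0.65]
[(np.int32(92), array([271.5, 157.4]), ((271.4764404296875, 157.3941192626953), (5.7486572265625, 15.727459907531738), 77.47119140625))]
```

View pics/f9.png

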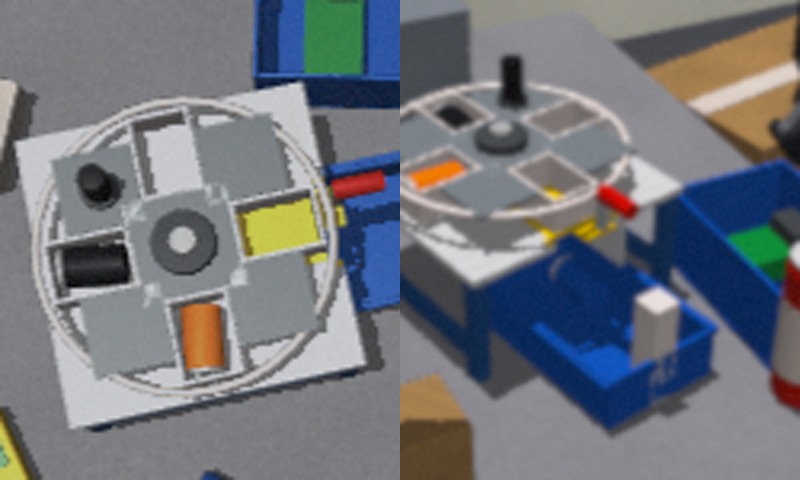

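The pocket over the notch is empty with the plate flush. The bar is back up at (271.5,157.4), the same as at the start. Capacitor's end shows inside the bin at about (565,265), and black and orange are still in their pockets. Handing in.

```bash
python3 -c "
from rig import env
print(env.hand_in())"
```

```text
the job is handed in; nothing more can be done
None
```

I docked the bin under the notch, turned the wheel to the blue capacitor, tipped it into the bin and let the press bar come back up, then handed in at about 22 s; no verdict was shown.

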